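Shut and latch the counter gate

TASK

Close off the staff end of the music box counter: push the little wooden gate fully shut, then push the red-tipped brass latch lever over towards the gate until it snaps past centre into its other resting position, dropping its tongue into the keeper on the gate. Only push with the fingertips or the outside of the fingers: do not grip, lift or force anything, leave the cash tin, prism box, jade frog and music box where they stand, and finish with the hand clear.

Things in the scene. Friction and masses are not known exactly. Their poses are not given: they have to be found in the camera images.
- gate_frame: fixed low wooden fence, 600 mm long along its y, with the gate in its middle. Origin on the counter (z = 0) midway between the gate posts; x points through the gate away from the robot (yaw varies), y along the fence, z up. Gate posts 36 mm square, 150 mm high, at y = +132 mm (hinge, knob on top to 176 mm) and y = -132 mm (latch). Fence beyond them at most 130 mm high.
- gate (a joint): angle of the wooden gate leaf, rad: 0 is fully shut against its stop, in line with the fence; it grows as the free end swings to frame -x, towards the robot; starts at 0.3 to 0.6. Vertical hinge axis at frame x = 0, y = +110 mm; leaf 216 mm long from the axis, 18 mm thick (centred on the axis), 10 to 150 mm above the counter. Moves with about 1 N near the free end and stays where left.
- gate_push (a point): point on the robot-side face of the gate leaf, 140 mm from the hinge axis, 130 mm above the counter; moves with the gate. On top of the free end of the gate stand two brass keeper cheeks (to 182 mm height) that form a slot for the latch tongue.
- latch (a joint): angle of the brass latch lever, rad, with an over-centre spring: 0 unlatched (leaning 30 degrees from upright to frame -y, away from the gate), 0.52 upright (centre), 1.05 latched (leaning 30 degrees to frame +y, over the gate). The spring pushes it back to 0 before the centre and snaps it on to 1.05 past it. 2 to 6 N sideways at the knob starts it, less if the push follows the knob's arc.
- latch_pivot (a point): pivot of the latch lever on top of the latch post, at x = 0, y = -132 mm, z = 175 mm in the frame of gate_frame; axis along frame x. The fixed brass housing round it reaches 184 mm height and is 34 mm wide.
- latch_knob (a point): centre of the red ball (20 mm diameter) at the end of the latch lever, 70 mm from the pivot; the lever is a brass rod of 8 mm diameter in the plane x = 0 of gate_frame; a 48 mm flat tongue on the same pivot stands 65 degrees ahead of it on the gate side. Moves with the lever.
- cash_tin_center (a point): centre of the steel cash tin, 89 x 114 x 79 mm high with its handle, loose; the point lies 33 mm above the counter; leave alone
- prism_box_center (a point): centre of the six-sided crystal prism box, 74 mm across, 72 mm high, loose; the point lies 36 mm above the counter; leave alone
- jade_frog_center (a point): centre of the green jade frog figurine, 60 mm across, 64 mm high, loose; the point lies 30 mm above the counter; leave alone
- music_box_center (a point): centre of the lacquered plum music box, 84 x 109 x 64 mm high, loose; the point lies 30 mm above the counter; leave alone

How it is judged (in metres and radians):
On the way, in this order (a step that is already met when the one before it is completed fails the run):
1. the gate is pushed shut while the latch is still unlatched (value of joint gate below 0.03 rad and value of joint latch below 0.4 rad), for 0.2 s.
2. the latch lever has snapped over to its latched position with the gate shut (value of joint gate below 0.03 rad and value of joint latch above 0.97 rad), for 0.2 s.
At the end, for the whole second after the job is handed in: The gate is shut to within 0.03 rad (6 mm at its free end), the latch lever rests within 0.08 rad of its latched stop, both are still, and the four bystander objects are within 20 mm of where they started (all of step 2 and velocity of joint each of latch, gate below 0.1 rad/s and distance of each of cash_tin_center, prism_box_center, jade_frog_center, music_box_center from where it was at the start of the episode below 0.02 m); the robot touches nothing.
It fails at once if the cash tin, prism box, jade frog or music box is moved by more than 20 mm, or lifted (distance of any of cash_tin_center, prism_box_center, jade_frog_center, music_box_center from where it was at the start of the episode above 0.02 m).
It fails at once if the gate or its latch is gripped or forced (more than 35 N from the fingers) (contact force between the fingers and gate_frame above 35 N).
It fails at once if the latch is thrown while the gate stands open (value of joint gate above 0.06 rad and value of joint latch above 0.65 rad).
It also fails if it takes over 40 s, if anything falls off the work surface, if the arm or the gripper's body presses on something with over 40 N, if the wrist force passes 120 N, or if a joint passes its speed limit or range.

ROBOT

A 7-joint arm with a two-finger parallel gripper is mounted at the origin on the work surface. World frame = base frame: x ahead of the robot, y to its left, z up, the work surface at z = 0. Lengths are in m, angles in degrees, forces in N, time in s.
With the tool pointing down it reaches from about 0.425 to 0.95 m from the base axis. Payload 4.7 kg.
Tool frame: the origin (TCP) lies between the finger pads; the fingertips stand 14 mm ahead of it and the grasp point (between the pads) lies 5 mm behind it; z points along the fingers, y is the line along which they close (so a half turn about z gives the same grasp; the last joint's range is limited). The gripper opens to 87 mm and grips with 3 to 60 N. Pads are 19 mm wide; open, the fingers measure 117 mm over their backs; the gripper's body (75 mm by 190 mm) begins 51 mm behind the grasp point.
Start: joints at [72.886, 26.849, -2.785, 87.806, 1.381, 65.374, -4.715], TCP at [0.18, -0.651, 0.204] pointing down, gripper open.
Joint ranges: [-148.3, 148.3], [-19.14, 114.17], [-79.39, 73.82], [5.75, 140.21], [-59.74, 239.74], [12.07, 113.84], [-152.46, 152.46]. Speed limits (degrees/s): [147.25, 147.25, 180, 180, 180, 180, 180].

INTERFACE

Orientations are given as [roll, pitch, yaw] about the fixed x, y, z axes, in that order (R = Rz(yaw) Ry(pitch) Rx(roll)).
In Python, from plant import get_state, capture, close_job gives the robot as it stands. The module is installed in compiled form; this text tells all that it offers.
- The arm moves only by the tool move_arm, never from a script. Its argument "plan" is a list of rows, each an object of numbers: "tx", "ty", "tz": the shift along the tool's x, y, z in m; "wx", "wy", "wz": the turn, a rotation vector about the tool's x, y, z in rad. In form: [{"tx": .., "ty": .., "tz": .., "wx": .., "wy": .., "wz": ..}, ...]. A call has 1 to 5 rows; each row is the pose to reach, as a shift and turn from the pose commanded when the call began, along the tool's axes at that moment; what a row does not reach only later rows make up. A row lasts 1/10 s, in which the tool goes at most 50 mm and 8.59 degrees, less where a joint would pass 70% of its speed; a pose out of reach is approached as far as the arm can. A call with a gripper value outside its range is refused whole. "hand" is the finger opening in m, from 0 to 0.087, set as the call begins (left out, the last holds). The fingers move at their own pace and stop on an object; the grip force is fixed at half the most. Time passes only in rows, so rows that repeat a pose let the fingers close. It gives the time, the measured TCP pose, the force, the opening and the grip force at its end, in the units of the state.
- get_state(): the state, without advancing time (a new reading comes with each control period).
- capture(name): name is "scene" or "top" or "wrist"; returns a dict with "frame" (384x512x3 uint8, red, green, blue), "mtx" (3x3 intrinsics, pixels), "k1" (the pictures are not rectified: a ray, as slopes to the right and down, at radius r is drawn at 1 + k1 r^2 times it, then the intrinsics apply), "xyz" and "rotation" of the camera in the world. Camera axes: x right, y down, z forward; pixel columns grow to the right and rows downward; lengths in m; the calibration is good to about 2 mm. A picture is of the moment at which its call begins. There is no depth.
- close_job(): hands the job in; it is judged then, once.
The state is a dict: "t": time; "joint_positions": joint angles; "qd": joint speeds; "joint_torque": joint torques, N m; "ee_pos": TCP position; "ee_rot": TCP orientation; "contact_force": force on the tool from outside, world axes, zero at the start; "moment": the same for the moment, N m; "opening": opening from 0.0 (shut) to 1.0 (fully open); "grip_force": force on a finger pad.
Only numpy, scipy, OpenCV 4.12 (cv2) and the standard library are available. Lean on these libraries where they do the work, as an engineer would, in place of code of your own. Each camera call takes 0.05 s, during which the arm holds its last target. There are 200 camera calls.

## Working session

There is one attempt and no reset: what is moved stays moved. The work goes in short steps, Python scripts to look and compute and a tool call to move; the robot and the scene stay as the last step left them, time stands still between calls to the robot, and variables do not carry over. Pictures are saved under pics/ and viewed, at most 10 in all, crops included, and the job is handed in when it is done.

Besides the shell and the picture viewer there is one more tool, called as a command line: name --argument value ..., lists and objects as JSON in quotes. move_arm: Moves the arm, as the interface text tells. Its arguments: {"type":"object","properties":{"plan":{"type":"array"},"hand":{"type":"number"}},"required":["plan"]}

```bash
mkdir -p pics
cat > h.py <<'E'
import numpy as np,cv2
from plant import get_state,capture
def ray(c,u,v):
    K=np.array(c["mtx"]);d=np.array([(u-K[0,2])/K[0,0],(v-K[1,2])/K[1,1]]);s=d.copy()
    for _ in range(20): s=d/(1+c["k1"]*(s@s))
    r=np.array(c["rotation"])@np.array([s[0],s[1],1.]);return np.array(c["xyz"]),r/np.linalg.norm(r)
def onz(c,u,v,z):
    o,r=ray(c,u,v);return o+r*(z-o[2])/r[2]
def tri(c1,p1,c2,p2):
    o1,r1=ray(c1,*p1);o2,r2=ray(c2,*p2)
    t=np.linalg.lstsq(np.c_[r1,-r2],o2-o1,rcond=None)[0]
    a,b=o1+t[0]*r1,o2+t[1]*r2;return (a+b)/2,np.linalg.norm(a-b)
def proj(c,P):
    p=np.array(c["rotation"]).T@(np.array(P)-np.array(c["xyz"]));s=p[:2]/p[2];s=s*(1+c["k1"]*(s@s));K=np.array(c["mtx"])
    return np.array([s[0]*K[0,0]+K[0,2],s[1]*K[1,1]+K[1,2]])
def save(n,c): cv2.imwrite(f"pics/{n}.png",cv2.cvtColor(c["frame"],cv2.COLOR_RGB2BGR))
E
python3 - <<'E'
from h import *
import pickle
d={}
for n in("scene","top"):
    c=capture(n);d[n]=c;save(n+"0",c);print(n,c["xyz"],np.round(c["rotation"],2).tolist(),c["k1"])
pickle.dump(d,open("d0.pkl","wb"));print(get_state())
E
```

```text
scene [ 1.10093568 -0.37652696  0.65096976] [-125.89, 0.09, 50.04] -0.15287291802573286
top [0.4605314  0.07089754 1.12338702] [-173.96, -1.4, -90.84] 0.016836642052808524
{'t': 0.1, 'joint_positions': array([72.88541615, 26.8907731 , -2.78651633, 87.8650847 ,  1.38052513,
       65.37408492, -4.71512668]), 'qd': array([-0.00493988, -0.14042219, -0.0959415 , -0.17101231,  0.05070461,
        0.0337521 , -0.00254714]), 'joint_torque': array([ 1.15525894e-03, -5.09169030e+01, -8.06320575e-02, -2.36829311e+01,
       -6.13901904e-02,  3.44749249e-02,  7.31464024e-05]), 'ee_pos': array([ 0.17980827, -0.65003911,  0.20274027]), 'ee_rot': array([-1.79903608e+02,  1.98282179e-03,  1.54625302e+01]), 'contact_force': array([-0.55406554, -0.00855756, -0.06216433]), 'moment': array([-0.02953705,  0.0146967 ,  0.03982449]), 'grip_force': 0.0, 'opening': 1.0023511366682862}
```

```bash
cat >> h.py <<'E'
from scipy.spatial.transform import Rotation as Ro
_cap=capture
def capture(n):
    c=dict(_cap(n));c["rotation"]=Ro.from_euler("xyz",c["rotation"],degrees=True).as_matrix();return c
E
python3 - <<'E'
from h import *
import pickle
d=pickle.load(open("d0.pkl","rb"))
for n,c in d.items():
    c["rotation"]=Ro.from_euler("xyz",c["rotation"],degrees=True).as_matrix()
    print(n,c["rotation"][:,2], proj(c,[.6,0,0]))
pickle.dump(d,open("d0.pkl","wb"))
E
```

```text
scene [-0.62153693  0.51970389 -0.58617379] [241.06225437 255.84295516]
top [ 0.10488565 -0.02588157 -0.99414745] [278.72665057 179.73951328]
```

View pics/scene0.png

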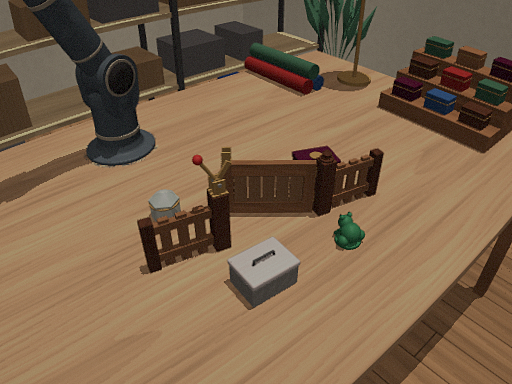

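View pics/top0.png

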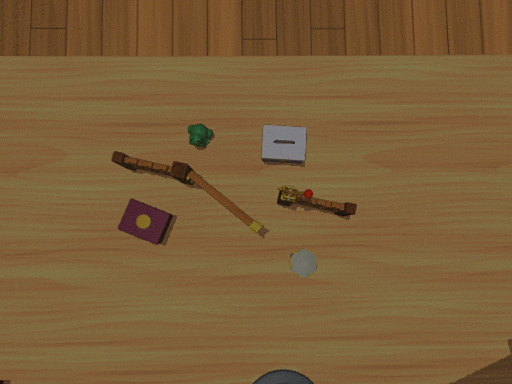

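Scene: red knob at about (197,160), gate ajar, hinge post knob about (325,156). Top: knob (308,194), hinge post (181,171), latch post (285,196), gate free end with keeper (258,227), prism box (304,263), music box (146,222), frog (200,134), tin (284,142).

Run:
```python
from h import *
import pickle
d=pickle.load(open("d0.pkl","rb"));s,t=d["scene"],d["top"]
def red(c,box):
    x0,y0,x1,y1=box;f=c["frame"][y0:y1,x0:x1].astype(int);m=(f[...,0]>100)&(f[...,1]<70)&(f[...,2]<70)
    y,x=np.nonzero(m);return (x.mean()+x0,y.mean()+y0),m.sum()
a=red(s,(185,145,215,175));b=red(t,(295,180,320,205));print(a,b)
K=tri(s,a[0],t,b[0]);print("knob",K)
print("hingeknob",tri(s,(325,155),t,(181,170)),onz(t,181,170,.15))
fa,fb=onz(t,119,157,.13),onz(t,350,209,.13);print("ends",fa,fb,np.linalg.norm(fa-fb))
print("latchtop",onz(t,285,197,.175),"keeper",onz(t,258,227,.18))
for n,p in dict(tin=(284,142),prism=(304,263),frog=(200,134),music=(146,222)).items(): print(n,onz(t,*p,.06))
im=cv2.cvtColor(t["frame"],cv2.COLOR_RGB2BGR)[120:290,100:370];cv2.imwrite("pics/crop.png",cv2.resize(im,None,fx=2.9,fy=2.9,interpolation=cv2.INTER_CUBIC))
```

```text
((np.float64(196.7017543859649), np.float64(158.21052631578948)), np.int64(57)) ((np.float64(309.3333333333333), np.float64(195.320987654321)), np.int64(81))
knob (array([ 0.53660997, -0.04876913,  0.23908481]), np.float64(0.001864994840989259))
hingeknob (array([0.60551949, 0.23637829, 0.1635641 ]), np.float64(0.0015814892858743098)) [0.60700845 0.23811436 0.15      ]
ends [0.64290854 0.38864919 0.13      ] [ 0.51142835 -0.16094242  0.13      ] 0.5650999706058183
latchtop [ 0.53844537 -0.00254306  0.175     ] keeper [0.47116637 0.05999628 0.18      ]
tin [ 0.69096717 -0.01172355  0.06      ]
prism [ 0.38070916 -0.05594147  0.06      ]
frog [0.71398751 0.205268   0.06      ]
music [0.4892485  0.34033356 0.06      ]
```

View pics/crop.png

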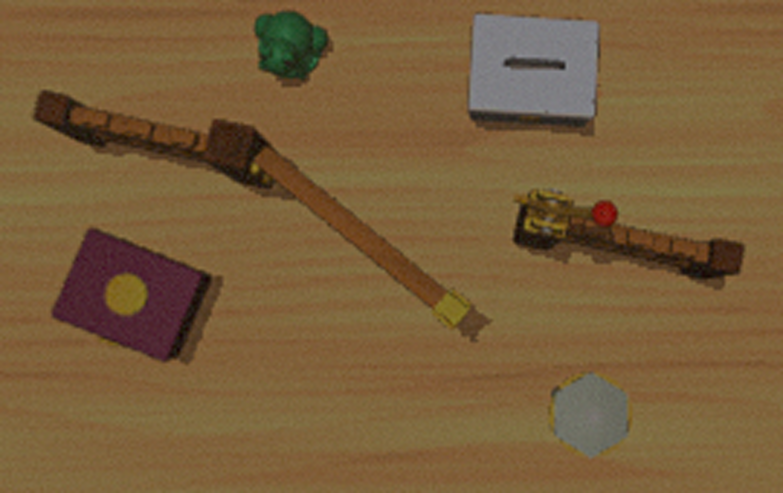

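```bash
cat > mv.py <<'E'
import numpy as np
def leg(a,b):
    y=np.radians(a[3]);d=np.array(b)-np.array(a)
    return dict(tx=round(d[0]*np.cos(y)+d[1]*np.sin(y),3),ty=round(d[0]*np.sin(y)-d[1]*np.cos(y),3),tz=round(-d[2],3),wz=round(-np.radians(d[3]),3))
def fr(x,y,z,yaw=76.5,o=(.5753,.1120),t=np.radians(-13.5)):
    return (o[0]+x*np.cos(t)-y*np.sin(t),o[1]+x*np.sin(t)+y*np.cos(t),z,yaw)
E
python3 - <<'E'
from mv import *
P=[(.18,-.651,.204,15.46),(.32,-.50,.30,40),(.45,-.30,.30,76.5),(.465,-.08,.30,76.5),(.467,.148,.30,76.5),(.467,.148,.14,76.5)]
for a,b in zip(P,P[1:]):print(b,leg(a,b))
E
```

```text
(0.32, -0.5, 0.3, 40) {'tx': np.float64(0.175), 'ty': np.float64(-0.108), 'tz': np.float64(-0.096), 'wz': np.float64(-0.428)}
(0.45, -0.3, 0.3, 76.5) {'tx': np.float64(0.228), 'ty': np.float64(-0.07), 'tz': np.float64(-0.0), 'wz': np.float64(-0.637)}
(0.465, -0.08, 0.3, 76.5) {'tx': np.float64(0.217), 'ty': np.float64(-0.037), 'tz': np.float64(-0.0), 'wz': np.float64(-0.0)}
(0.467, 0.148, 0.3, 76.5) {'tx': np.float64(0.222), 'ty': np.float64(-0.051), 'tz': np.float64(-0.0), 'wz': np.float64(-0.0)}
(0.467, 0.148, 0.14, 76.5) {'tx': np.float64(0.0), 'ty': np.float64(0.0), 'tz': np.float64(0.16), 'wz': np.float64(-0.0)}
```

move_arm --hand 0 --plan '[{"tx": 0.035, "ty": -0.022, "tz": -0.019, "wx": 0, "wy": 0, "wz": -0.086}, {"tx": 0.07, "ty": -0.043, "tz": -0.038, "wx": 0, "wy": 0, "wz": -0.171}, {"tx": 0.105, "ty": -0.065, "tz": -0.058, "wx": 0, "wy": 0, "wz": -0.257}, {"tx": 0.14, "ty": -0.086, "tz": -0.077, "wx": 0, "wy": 0, "wz": -0.342}, {"tx": 0.175, "ty": -0.108, "tz": -0.096, "wx": 0, "wy": 0, "wz": -0.428}]'

```text
t: 0.6
ee_pos: [0.3206, -0.4983, 0.3001]
ee_rot: [-180.0, 0.0, 40.2]
contact_force: [0.8, -0.3, -0.6]
opening: 0.63
grip_force: 0.0
```

move_arm --plan '[{"tx": 0.046, "ty": -0.014, "tz": 0, "wx": 0, "wy": 0, "wz": -0.127}, {"tx": 0.091, "ty": -0.028, "tz": 0, "wx": 0, "wy": 0, "wz": -0.255}, {"tx": 0.137, "ty": -0.042, "tz": 0, "wx": 0, "wy": 0, "wz": -0.382}, {"tx": 0.182, "ty": -0.056, "tz": 0, "wx": 0, "wy": 0, "wz": -0.51}, {"tx": 0.228, "ty": -0.07, "tz": 0, "wx": 0, "wy": 0, "wz": -0.637}]'

```text
t: 1.1
ee_pos: [0.4499, -0.298, 0.2994]
ee_rot: [-180.0, 0.0, 76.8]
contact_force: [-0.2, 0.2, -0.2]
opening: 0.173
grip_force: 0.0
```

move_arm --plan '[{"tx": 0.044, "ty": -0.007}, {"tx": 0.087, "ty": -0.015}, {"tx": 0.13, "ty": -0.022}, {"tx": 0.174, "ty": -0.03}, {"tx": 0.217, "ty": -0.037}]'

```text
schema error: expected keys tx, ty, tz, wx, wy, wz
```

move_arm --plan '[{"tx": 0.044, "ty": -0.01}, {"tx": 0.089, "ty": -0.02}, {"tx": 0.133, "ty": -0.031}, {"tx": 0.178, "ty": -0.041}, {"tx": 0.222, "ty": -0.051}]'

```text
schema error: expected keys tx, ty, tz, wx, wy, wz
```

move_arm --plan '[{"tz": 0.03}, {"tz": 0.06}, {"tz": 0.09}, {"tz": 0.12}, {"tz": 0.12}]'

```text
schema error: expected keys tx, ty, tz, wx, wy, wz
```

Run:
```python
from h import *
c=capture("scene");t=capture("top")
im=np.hstack([cv2.resize(c["frame"][80:300,100:420],(400,275)),cv2.resize(t["frame"][80:300,80:400],(400,275))])
save("s1",{"frame":im})
```

```text
(no output)
```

View pics/s1.png

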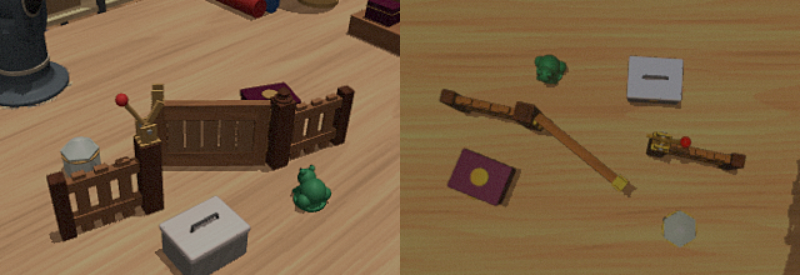

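The moves were refused (all six keys needed). The picture shows the scene unchanged, with the arm still out of view.

move_arm --plan '[{"tx": 0.044, "ty": -0.007, "tz": 0, "wx": 0, "wy": 0, "wz": 0}, {"tx": 0.087, "ty": -0.015, "tz": 0, "wx": 0, "wy": 0, "wz": 0}, {"tx": 0.13, "ty": -0.022, "tz": 0, "wx": 0, "wy": 0, "wz": 0}, {"tx": 0.174, "ty": -0.03, "tz": 0, "wx": 0, "wy": 0, "wz": 0}, {"tx": 0.217, "ty": -0.037, "tz": 0, "wx": 0, "wy": 0, "wz": 0}]'

```text
t: 1.7
ee_pos: [0.4638, -0.0787, 0.2995]
ee_rot: [-180.0, 0.0, 76.4]
contact_force: [0.8, -0.4, -0.1]
opening: 0.001
grip_force: 0.0
```

move_arm --plan '[{"tx": 0.044, "ty": -0.01, "tz": 0, "wx": 0, "wy": 0, "wz": 0}, {"tx": 0.089, "ty": -0.02, "tz": 0, "wx": 0, "wy": 0, "wz": 0}, {"tx": 0.133, "ty": -0.031, "tz": 0, "wx": 0, "wy": 0, "wz": 0}, {"tx": 0.178, "ty": -0.041, "tz": 0, "wx": 0, "wy": 0, "wz": 0}, {"tx": 0.222, "ty": -0.051, "tz": 0, "wx": 0, "wy": 0, "wz": 0}]'

```text
t: 2.2
ee_pos: [0.4664, 0.1488, 0.2996]
ee_rot: [180.0, 0.0, 76.4]
contact_force: [1.2, -0.1, -0.0]
opening: 0.01
grip_force: 0.0
```

move_arm --plan '[{"tx": 0, "ty": 0, "tz": 0.03, "wx": 0, "wy": 0, "wz": 0}, {"tx": 0, "ty": 0, "tz": 0.06, "wx": 0, "wy": 0, "wz": 0}, {"tx": 0, "ty": 0, "tz": 0.09, "wx": 0, "wy": 0, "wz": 0}, {"tx": 0, "ty": 0, "tz": 0.11, "wx": 0, "wy": 0, "wz": 0}, {"tx": 0, "ty": 0, "tz": 0.11, "wx": 0, "wy": 0, "wz": 0}]'

```text
t: 2.7
ee_pos: [0.4646, 0.1462, 0.1868]
ee_rot: [-179.7, 0.2, 76.4]
contact_force: [0.2, -1.3, 0.2]
opening: 0.007
grip_force: 0.0
```

Run:
```python
from h import *
c=capture("scene");t=capture("top")
im=np.hstack([cv2.resize(c["frame"][80:300,100:420],(400,275)),cv2.resize(t["frame"][80:300,80:400],(400,275))])
save("s2",{"frame":im});print(get_state()["ee_pos"])
```

```text
[0.46685106 0.14753903 0.18987155]
```

View pics/s2.png

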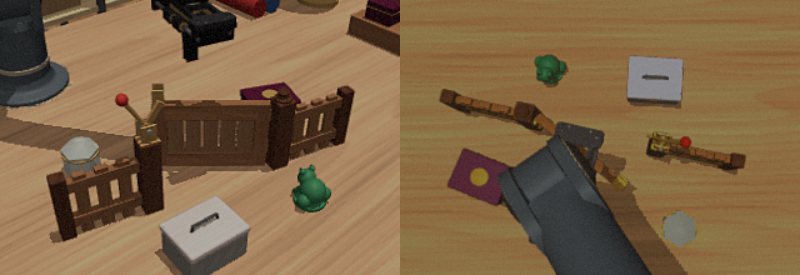

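The hand is on the robot side of the leaf and clear of everything, with its long side across the gate as planned.

move_arm --plan '[{"tx": 0, "ty": 0, "tz": 0.03, "wx": 0, "wy": 0, "wz": 0}, {"tx": 0, "ty": 0, "tz": 0.05, "wx": 0, "wy": 0, "wz": 0}, {"tx": 0, "ty": 0, "tz": 0.05, "wx": 0, "wy": 0, "wz": 0}]'

```text
t: 3.1
ee_pos: [0.466, 0.147, 0.1389]
ee_rot: [-179.9, 0.1, 76.5]
contact_force: [-1.0, 0.3, -0.7]
opening: 0.006
grip_force: 0.0
```

move_arm --plan '[{"tx": -0.009, "ty": 0.01, "tz": 0, "wx": 0, "wy": 0, "wz": 0}, {"tx": -0.018, "ty": 0.02, "tz": 0, "wx": 0, "wy": 0, "wz": 0}, {"tx": -0.026, "ty": 0.03, "tz": 0, "wx": 0, "wy": 0, "wz": 0}, {"tx": -0.034, "ty": 0.037, "tz": 0, "wx": 0, "wy": 0, "wz": 0}, {"tx": -0.039, "ty": 0.044, "tz": 0, "wx": 0, "wy": 0, "wz": 0}]'

```text
t: 3.6
ee_pos: [0.5012, 0.0979, 0.14]
ee_rot: [180.0, 0.0, 76.4]
contact_force: [0.3, -0.4, 0.0]
opening: 0.007
grip_force: 0.0
```

move_arm --plan '[{"tx": 0, "ty": 0.006, "tz": 0, "wx": 0, "wy": 0, "wz": 0}, {"tx": 0, "ty": 0.012, "tz": 0, "wx": 0, "wy": 0, "wz": 0}, {"tx": 0, "ty": 0.018, "tz": 0, "wx": 0, "wy": 0, "wz": 0}, {"tx": 0, "ty": 0.024, "tz": 0, "wx": 0, "wy": 0, "wz": 0}, {"tx": 0, "ty": 0.03, "tz": 0, "wx": 0, "wy": 0, "wz": 0}]'

```text
t: 4.1
ee_pos: [0.5299, 0.0928, 0.1396]
ee_rot: [-180.0, -0.0, 76.5]
contact_force: [0.3, 0.0, 0.6]
opening: 0.006
grip_force: 0.0
```

Run:
```python
from h import *
c=capture("scene");t=capture("top")
im=np.hstack([cv2.resize(c["frame"][80:300,100:420],(400,275)),cv2.resize(t["frame"][80:300,80:400],(400,275))])
save("s3",{"frame":im});s=get_state();print(s["ee_pos"],s["contact_force"])
```

```text
[0.53031008 0.0924215  0.13956028] [-0.19135194  0.29503171  0.31573843]
```

View pics/s3.png

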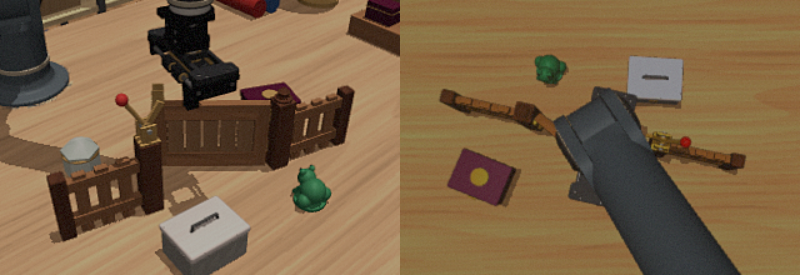

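The leaf has swung nearly shut and its keeper is close to the latch post. I'll finish with small steps while watching the force.

move_arm --plan '[{"tx": 0, "ty": 0.003, "tz": 0, "wx": 0, "wy": 0, "wz": 0}, {"tx": 0, "ty": 0.006, "tz": 0, "wx": 0, "wy": 0, "wz": 0}, {"tx": 0, "ty": 0.009, "tz": 0, "wx": 0, "wy": 0, "wz": 0}, {"tx": 0, "ty": 0.011, "tz": 0, "wx": 0, "wy": 0, "wz": 0}, {"tx": 0, "ty": 0.011, "tz": 0, "wx": 0, "wy": 0, "wz": 0}]'

```text
t: 4.7
ee_pos: [0.5404, 0.0898, 0.1396]
ee_rot: [180.0, -0.0, 76.5]
contact_force: [-0.8, -0.0, -0.3]
opening: 0.008
grip_force: 0.0
```

move_arm --plan '[{"tx": 0, "ty": 0.001, "tz": 0, "wx": 0, "wy": 0, "wz": 0}, {"tx": 0, "ty": 0.002, "tz": 0, "wx": 0, "wy": 0, "wz": 0}, {"tx": 0, "ty": 0.003, "tz": 0, "wx": 0, "wy": 0, "wz": 0}]'

```text
t: 5.0
ee_pos: [0.5431, 0.0892, 0.1397]
ee_rot: [180.0, 0.0, 76.5]
contact_force: [-0.3, -0.6, 0.1]
opening: 0.009
grip_force: 0.0
```

move_arm --plan '[{"tx": 0, "ty": 0.001, "tz": 0, "wx": 0, "wy": 0, "wz": 0}, {"tx": 0, "ty": 0.002, "tz": 0, "wx": 0, "wy": 0, "wz": 0}, {"tx": 0, "ty": 0.003, "tz": 0, "wx": 0, "wy": 0, "wz": 0}]'

```text
t: 5.3
ee_pos: [0.5461, 0.0885, 0.1397]
ee_rot: [180.0, 0.0, 76.5]
contact_force: [-0.4, 0.3, -0.6]
opening: 0.001
grip_force: 0.0
```

Run:
```python
from h import *
c=capture("scene");t=capture("top")
im=np.hstack([cv2.resize(c["frame"][130:250,170:350],(450,300),interpolation=2),cv2.resize(t["frame"][120:240,160:300],(350,300),interpolation=2)])
save("s4",{"frame":im});s=get_state();print(s["ee_pos"],s["contact_force"])
```

```text
[0.5461693  0.08847775 0.13966081] [-0.20677481 -0.09558991  0.34802736]
```

View pics/s4.png

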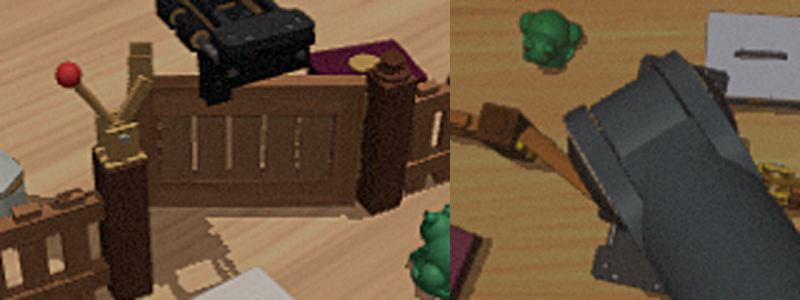

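The keeper and leaf look unmoved here: the scene crop shows the finger overlapping the leaf's top rail, and no force was felt. I'll check the geometry.

Run:
```python
from h import *
import pickle
d=pickle.load(open("d0.pkl","rb"))
c=capture("scene");e=get_state()["ee_pos"]
for z in(.126,.154,.196):print("tip",z,proj(c,[e[0],e[1],z]))
H=np.array([.601,.2195]);
for th in(.0,.45):
  a=np.radians(-13.5)-th; g=np.array([np.sin(a),-np.cos(a)])
  for L in (.02,.206):
    p=H+L*g; print(th,L,p,[proj(d[n],[*p,.15]).round(1).tolist() for n in("scene","top")])
f0,f1=d["scene"]["frame"],c["frame"]
im=np.hstack([cv2.resize(f[120:230,190:350],(400,275),interpolation=2) for f in(f0,f1)]);save("s5",{"frame":im})
```

```text
tip 0.126 [256.32687543 181.94002882]
tip 0.154 [256.31410546 171.26562219]
tip 0.196 [256.2938953  154.49918991]
0.0 0.02 [0.59633109 0.2000526 ] [[309.9, 164.2], [197.3, 174.3]]
0.0 0.206 [0.55291026 0.0191918 ] [[232.4, 186.8], [274.8, 191.8]]
0.45 0.02 [0.58833695 0.20401946] [[308.5, 162.0], [195.6, 177.7]]
0.45 0.206 [0.47057056 0.06005044] [[224.5, 162.7], [257.8, 227.4]]
```

View pics/s5.png

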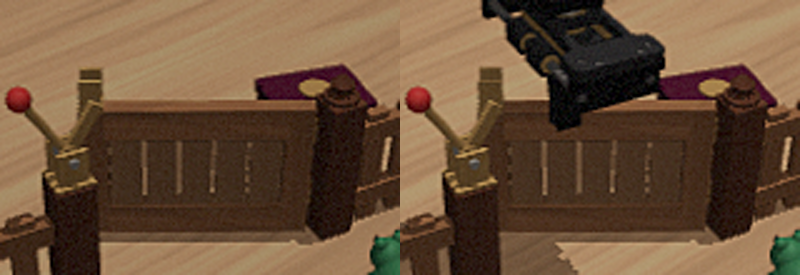

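Run:
```python
from h import *
c=capture("scene");e=get_state()["ee_pos"];t=np.radians(-13.5)
for z in(.196,.224):
  for dx,dy in((.095,.0375),(.095,-.0375),(-.095,-.0375)):
    print(z,dx,dy,proj(c,[e[0]+dx*np.cos(t)-dy*np.sin(t),e[1]+dx*np.sin(t)+dy*np.cos(t),z]))
save("s6",{"frame":cv2.resize(c["frame"][60:200,190:330],(600,600),interpolation=2)})
w=capture("wrist");print(w["xyz"],w["rotation"][:,2],proj(w,[e[0],e[1],e[2]-.014]),proj(w,[e[0],e[1],e[2]+.014]))
save("w6",w)
```

```text
0.196 0.095 0.0375 [295.57738219 173.31120241]
0.196 0.095 -0.0375 [261.01547004 183.56236335]
0.196 -0.095 -0.0375 [221.82194733 138.05433185]
0.224 0.095 0.0375 [296.37254784 161.16251725]
0.224 0.095 -0.0375 [261.10217836 171.17684355]
0.224 -0.095 -0.0375 [221.21092702 126.83021458]
[0.5654735  0.16724965 0.32148169] [-0.06883732 -0.2846207  -0.95616551] [258.35585017 219.25510782] [258.25008331 236.36052268]
```

View pics/s6.png

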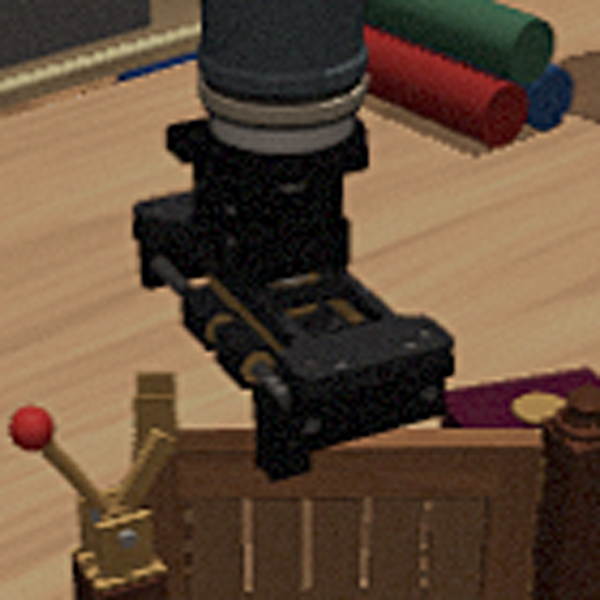

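View pics/w6.png

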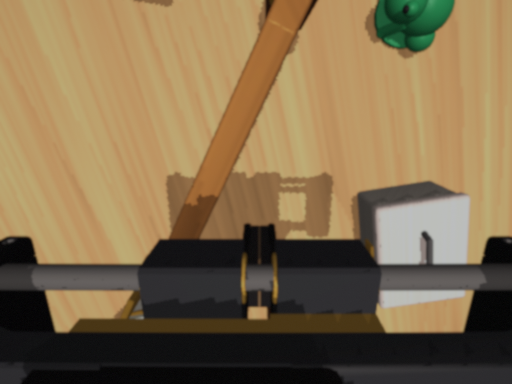

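The lowest visible black part in the scene, at (256,171), is the gripper body's bracket. In the wrist view the leaf runs left of the finger (leaf x≈175 at row 240, fingertip edge at (260,225)). Both views put the real fingertips at z≈0.154, about 28 mm higher than the nominal tip height. So the finger passed just over the leaf without touching it. I'll go back over and repeat the push lower.

move_arm --plan '[{"tx": 0, "ty": 0, "tz": -0.03, "wx": 0, "wy": 0, "wz": 0}, {"tx": 0.013, "ty": -0.03, "tz": -0.03, "wx": 0, "wy": 0, "wz": 0}, {"tx": 0.026, "ty": -0.06, "tz": -0.03, "wx": 0, "wy": 0, "wz": 0}, {"tx": 0.039, "ty": -0.091, "tz": -0.03, "wx": 0, "wy": 0, "wz": 0}, {"tx": 0.039, "ty": -0.091, "tz": -0.03, "wx": 0, "wy": 0, "wz": 0}]'

```text
t: 6.05
ee_pos: [0.4629, 0.1508, 0.17]
ee_rot: [-180.0, 0.0, 76.9]
contact_force: [1.1, 0.9, 0.2]
opening: 0.006
grip_force: 0.0
```

move_arm --plan '[{"tx": 0, "ty": 0, "tz": 0.02, "wx": 0, "wy": 0, "wz": 0}, {"tx": 0, "ty": 0, "tz": 0.04, "wx": 0, "wy": 0, "wz": 0}, {"tx": 0, "ty": 0, "tz": 0.058, "wx": 0, "wy": 0, "wz": 0}, {"tx": 0, "ty": 0, "tz": 0.058, "wx": 0, "wy": 0, "wz": 0}]'

```text
t: 6.45
ee_pos: [0.4654, 0.1465, 0.1097]
ee_rot: [-179.8, 0.1, 76.5]
contact_force: [-0.2, -0.1, 0.8]
opening: 0.001
grip_force: 0.0
```

move_arm --plan '[{"tx": -0.009, "ty": 0.01, "tz": 0, "wx": 0, "wy": 0, "wz": 0}, {"tx": -0.018, "ty": 0.02, "tz": 0, "wx": 0, "wy": 0, "wz": 0}, {"tx": -0.026, "ty": 0.03, "tz": 0, "wx": 0, "wy": 0, "wz": 0}, {"tx": -0.034, "ty": 0.037, "tz": 0, "wx": 0, "wy": 0, "wz": 0}, {"tx": -0.039, "ty": 0.044, "tz": 0, "wx": 0, "wy": 0, "wz": 0}]'

```text
t: 6.95
ee_pos: [0.5011, 0.0981, 0.1119]
ee_rot: [180.0, 0.0, 76.4]
contact_force: [-0.5, 1.3, -0.2]
opening: 0.004
grip_force: 0.4
```

Run:
```python
from h import *
c=capture("scene");t=capture("top");w=capture("wrist")
f=lambda a:cv2.resize(a,(266,300),interpolation=2)
save("s7",{"frame":np.hstack([f(c["frame"][100:240,170:330]),f(t["frame"][120:240,160:300]),f(w["frame"])])});s=get_state();print(s["ee_pos"],s["contact_force"])
```

```text
[0.5007233  0.09870926 0.11167375] [0.03177154 0.70012924 0.75992522]
```

View pics/s7.png

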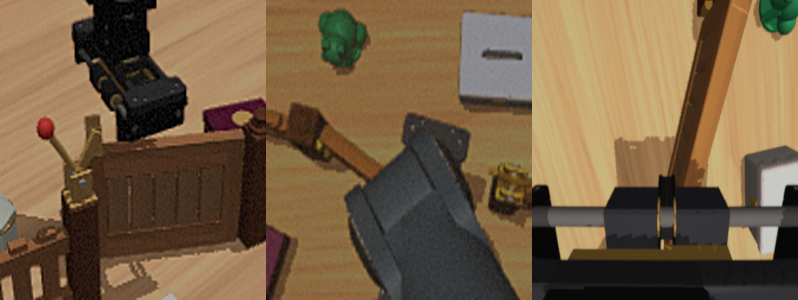

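The leaf now lies against the finger on the pushing side (wrist view) and has started to swing. I've used up the picture views, so from here I check by numbers.

move_arm --plan '[{"tx": 0, "ty": 0.006, "tz": 0, "wx": 0, "wy": 0, "wz": 0}, {"tx": 0, "ty": 0.012, "tz": 0, "wx": 0, "wy": 0, "wz": 0}, {"tx": 0, "ty": 0.018, "tz": 0, "wx": 0, "wy": 0, "wz": 0}, {"tx": 0, "ty": 0.024, "tz": 0, "wx": 0, "wy": 0, "wz": 0}, {"tx": 0, "ty": 0.03, "tz": 0, "wx": 0, "wy": 0, "wz": 0}]'

```text
t: 7.6
ee_pos: [0.5299, 0.0924, 0.1115]
ee_rot: [-180.0, 0.0, 76.5]
contact_force: [-1.3, 0.2, 0.4]
opening: 0.004
grip_force: 0.4
```

move_arm --plan '[{"tx": 0, "ty": 0.002, "tz": 0, "wx": 0, "wy": 0, "wz": 0}, {"tx": 0, "ty": 0.004, "tz": 0, "wx": 0, "wy": 0, "wz": 0}, {"tx": 0, "ty": 0.006, "tz": 0, "wx": 0, "wy": 0, "wz": 0}, {"tx": 0, "ty": 0.008, "tz": 0, "wx": 0, "wy": 0, "wz": 0}, {"tx": 0, "ty": 0.01, "tz": 0, "wx": 0, "wy": 0, "wz": 0}]'

```text
t: 8.1
ee_pos: [0.5392, 0.0901, 0.1117]
ee_rot: [180.0, 0.0, 76.5]
contact_force: [-1.1, 0.3, -0.2]
opening: 0.006
grip_force: 0.4
```

move_arm --plan '[{"tx": 0, "ty": 0.001, "tz": 0, "wx": 0, "wy": 0, "wz": 0}, {"tx": 0, "ty": 0.002, "tz": 0, "wx": 0, "wy": 0, "wz": 0}]'

```text
t: 8.3
ee_pos: [0.5412, 0.0896, 0.1117]
ee_rot: [180.0, 0.0, 76.5]
contact_force: [-1.0, -0.7, 0.1]
opening: 0.009
grip_force: 0.4
```

move_arm --plan '[{"tx": 0, "ty": 0.001, "tz": 0, "wx": 0, "wy": 0, "wz": 0}, {"tx": 0, "ty": 0.002, "tz": 0, "wx": 0, "wy": 0, "wz": 0}]'

```text
t: 8.5
ee_pos: [0.5431, 0.0892, 0.1116]
ee_rot: [180.0, 0.0, 76.5]
contact_force: [-1.0, -0.6, -0.3]
opening: 0.006
grip_force: 0.4
```

move_arm --plan '[{"tx": 0, "ty": 0.001, "tz": 0, "wx": 0, "wy": 0, "wz": 0}, {"tx": 0, "ty": 0.002, "tz": 0, "wx": 0, "wy": 0, "wz": 0}]'

```text
t: 8.7
ee_pos: [0.5451, 0.0887, 0.1116]
ee_rot: [180.0, 0.0, 76.5]
contact_force: [-1.6, -0.8, -0.3]
opening: 0.006
grip_force: 0.4
```

move_arm --plan '[{"tx": 0, "ty": 0.001, "tz": 0, "wx": 0, "wy": 0, "wz": 0}, {"tx": 0, "ty": 0.001, "tz": 0, "wx": 0, "wy": 0, "wz": 0}]'

```text
t: 8.9
ee_pos: [0.5463, 0.0885, 0.1117]
ee_rot: [180.0, -0.0, 76.5]
contact_force: [0.1, -1.0, 0.2]
opening: 0.004
grip_force: 0.2
```

move_arm --plan '[{"tx": 0, "ty": 0.001, "tz": 0, "wx": 0, "wy": 0, "wz": 0}, {"tx": 0, "ty": 0.002, "tz": 0, "wx": 0, "wy": 0, "wz": 0}]'

```text
t: 9.1
ee_pos: [0.548, 0.088, 0.1117]
ee_rot: [180.0, 0.0, 76.5]
contact_force: [-1.1, -0.3, 1.0]
opening: 0.004
grip_force: 0.4
```

move_arm --plan '[{"tx": 0, "ty": 0.001, "tz": 0, "wx": 0, "wy": 0, "wz": 0}, {"tx": 0, "ty": 0.002, "tz": 0, "wx": 0, "wy": 0, "wz": 0}]'

```text
t: 9.3
ee_pos: [0.55, 0.0875, 0.1116]
ee_rot: [180.0, 0.0, 76.5]
contact_force: [-2.0, -1.0, -0.8]
opening: 0.006
grip_force: 0.4
```

Run:
```python
from h import *
import pickle
d=pickle.load(open("d0.pkl","rb"))
t=capture("top");s=get_state();print(s["ee_pos"],s["contact_force"])
# leaf-top orange-brown pixels between hinge post and hand
for f in (d["top"]["frame"],t["frame"]):
    h=cv2.cvtColor(f,cv2.COLOR_RGB2HSV)
    for x in range(192,286,6):
        col=h[165:235,x]; m=(col[:,1]>150)&(col[:,2]>90); y=np.nonzero(m)[0]
        print((x,165+y.min(),165+y.max(),len(y)) if len(y) else (x,),end=" ")
    print()
```

```text
[0.55016458 0.08746996 0.11162229] [-0.34683843  0.02891342 -0.03191435]
(192, np.int64(171), np.int64(179), 9) (198, np.int64(169), np.int64(218), 12) (204, np.int64(165), np.int64(189), 12) (210, np.int64(185), np.int64(211), 11) (216, np.int64(168), np.int64(198), 13) (222, np.int64(167), np.int64(203), 11) (228, np.int64(165), np.int64(215), 12) (234, np.int64(170), np.int64(215), 12) (240, np.int64(166), np.int64(218), 15) (246, np.int64(165), np.int64(223), 11) (252, np.int64(215), np.int64(230), 13) (258, np.int64(166), np.int64(230), 13) (264, np.int64(165), np.int64(229), 3) (270, np.int64(215), np.int64(215), 1) (276,) (282, np.int64(192), np.int64(211), 9) 
(192, np.int64(169), np.int64(187), 10) (198, np.int64(170), np.int64(183), 9) (204, np.int64(166), np.int64(178), 8) (210, np.int64(216), np.int64(216), 1) (216,) (222,) (228,) (234,) (240,) (246,) (252,) (258,) (264,) (270,) (276,) (282,)
```

move_arm --plan '[{"tx": 0, "ty": 0.001, "tz": 0, "wx": 0, "wy": 0, "wz": 0}, {"tx": 0, "ty": 0.002, "tz": 0, "wx": 0, "wy": 0, "wz": 0}]'

```text
t: 9.55
ee_pos: [0.5518, 0.087, 0.1116]
ee_rot: [-180.0, 0.0, 76.5]
contact_force: [-1.4, -0.2, -0.1]
opening: 0.002
grip_force: 0.5
```

move_arm --plan '[{"tx": 0, "ty": 0.001, "tz": 0, "wx": 0, "wy": 0, "wz": 0}, {"tx": 0, "ty": 0.002, "tz": 0, "wx": 0, "wy": 0, "wz": 0}]'

```text
t: 9.75
ee_pos: [0.5522, 0.0869, 0.1115]
ee_rot: [-179.8, 0.1, 76.5]
contact_force: [-5.7, -0.5, 4.0]
opening: 0.006
grip_force: 3.5
```

Run:
```python
from h import *
import pickle
d=pickle.load(open("d0.pkl","rb"))
c=capture("scene");s=get_state();print(s["ee_pos"],s["contact_force"])
h=cv2.cvtColor(c["frame"],cv2.COLOR_RGB2HSV)
H=np.array([.601,.2195])
# where the leaf's far-side top edge would lie for given angles, 0.1 m from hinge, z=.15; find edges in column near there
for th in(0,.03,.06,.1,.2,.45):
  a=np.radians(-13.5)-th;g=np.array([np.sin(a),-np.cos(a)]);n=np.array([-g[1],g[0]])
  print(th,[proj(c,[*(H+L*g+.009*n),.15]).round(1).tolist() for L in(.05,.09,.15,.2)])
g=lambda f,x:cv2.cvtColor(f,cv2.COLOR_RGB2GRAY)[150:195,x-1:x+2].mean(1).round().astype(int).tolist()
for x in(240,290,300):print(x,g(d["scene"]["frame"],x),g(c["frame"],x))
```

```text
[0.55209612 0.08694464 0.11149357] [-6.16028583 -0.13270078  3.74651174]
0 [[300.4, 169.7], [284.2, 174.4], [259.0, 181.9], [236.9, 188.4]]
0.03 [[299.9, 169.4], [283.5, 173.8], [257.9, 180.8], [235.6, 186.8]]
0.06 [[299.5, 169.0], [282.8, 173.2], [256.9, 179.6], [234.4, 185.2]]
0.1 [[298.9, 168.6], [282.0, 172.3], [255.7, 178.1], [232.9, 183.1]]
0.2 [[297.6, 167.4], [280.1, 170.1], [253.1, 174.3], [230.0, 177.9]]
0.45 [[295.4, 164.4], [277.2, 164.5], [249.8, 164.7], [227.0, 164.9]]
240 [142, 145, 146, 141, 140, 145, 140, 141, 141, 141, 105, 88, 86, 93, 72, 37, 40, 47, 49, 51, 52, 49, 48, 50, 52, 51, 42, 45, 48, 49, 51, 49, 45, 46, 46, 49, 48, 45, 50, 48, 47, 49, 50, 47, 47] [46, 48, 48, 10, 20, 101, 156, 149, 148, 150, 147, 147, 150, 149, 145, 138, 136, 138, 143, 145, 142, 144, 151, 151, 154, 114, 79, 81, 85, 84, 85, 87, 65, 67, 62, 62, 64, 65, 63, 59, 41, 43, 43, 47, 44]
290 [137, 134, 132, 131, 132, 135, 141, 145, 146, 151, 93, 93, 90, 98, 50, 38, 45, 45, 52, 43, 48, 52, 53, 46, 45, 47, 44, 71, 66, 52, 54, 47, 56, 57, 43, 46, 46, 53, 47, 47, 54, 53, 53, 51, 48] [39, 31, 60, 45, 35, 42, 39, 18, 13, 15, 15, 4, 13, 4, 15, 32, 35, 26, 7, 6, 2, 10, 93, 54, 50, 53, 49, 52, 56, 59, 53, 54, 51, 50, 52, 47, 49, 50, 50, 51, 52, 48, 53, 46, 50]
300 [49, 28, 37, 34, 34, 33, 31, 37, 32, 29, 100, 97, 93, 94, 51, 40, 44, 41, 44, 42, 46, 48, 52, 51, 47, 48, 40, 49, 47, 48, 46, 48, 47, 46, 50, 46, 50, 47, 45, 47, 52, 48, 46, 50, 52] [54, 32, 39, 39, 34, 40, 36, 39, 36, 39, 40, 38, 22, 24, 21, 111, 106, 103, 100, 102, 50, 48, 51, 50, 52, 48, 55, 56, 55, 54, 49, 49, 51, 52, 49, 53, 53, 50, 50, 53, 51, 48, 50, 55, 51]
```

The force jumped to 6 N, and the leaf's far edge at column 300 (row 170) fits an angle of about 0. One more 1 mm push, then I back off and check.

move_arm --plan '[{"tx": 0, "ty": 0.001, "tz": 0, "wx": 0, "wy": 0, "wz": 0}, {"tx": 0, "ty": 0.001, "tz": 0, "wx": 0, "wy": 0, "wz": 0}, {"tx": 0, "ty": 0.001, "tz": 0, "wx": 0, "wy": 0, "wz": 0}]'

```text
t: 10.1
ee_pos: [0.5521, 0.0869, 0.1115]
ee_rot: [-179.7, 0.1, 76.5]
contact_force: [-7.4, -0.7, 5.0]
opening: 0.005
grip_force: 3.9
```

move_arm --plan '[{"tx": 0, "ty": -0.01, "tz": 0, "wx": 0, "wy": 0, "wz": 0}, {"tx": 0, "ty": -0.04, "tz": 0, "wx": 0, "wy": 0, "wz": 0}, {"tx": 0, "ty": -0.08, "tz": -0.04, "wx": 0, "wy": 0, "wz": 0}, {"tx": 0, "ty": -0.1, "tz": -0.09, "wx": 0, "wy": 0, "wz": 0}, {"tx": 0, "ty": -0.1, "tz": -0.138, "wx": 0, "wy": 0, "wz": 0}]'

```text
t: 10.6
ee_pos: [0.455, 0.1107, 0.2431]
ee_rot: [-179.9, 0.1, 76.7]
contact_force: [0.1, -0.1, -0.2]
opening: 0.003
grip_force: 0.0
```

Run:
```python
from h import *
c=capture("scene");t=capture("top");s=get_state();print(s["ee_pos"],s["contact_force"])
for x in(250,258,268,284):print(x,cv2.cvtColor(c["frame"],cv2.COLOR_RGB2GRAY)[160:195,x-1:x+2].mean(1).round().astype(int).tolist())
def red(c,box):
    x0,y0,x1,y1=box;f=c["frame"][y0:y1,x0:x1].astype(int);m=(f[...,0]>100)&(f[...,1]<70)&(f[...,2]<70)
    y,x=np.nonzero(m);return (x.mean()+x0,y.mean()+y0),m.sum()
print(red(c,(180,140,230,180)),red(t,(280,170,330,215)))
```

```text
[0.46178221 0.11216767 0.24909373] [ 0.74157204 -0.59835086  0.24319862]
250 [136, 133, 138, 139, 139, 137, 134, 139, 141, 140, 137, 143, 144, 147, 146, 145, 144, 142, 147, 119, 92, 92, 89, 91, 97, 46, 39, 43, 52, 48, 53, 55, 53, 51, 52]
258 [138, 140, 134, 140, 140, 139, 137, 142, 145, 147, 146, 145, 144, 142, 143, 145, 138, 107, 91, 89, 87, 99, 91, 36, 39, 42, 49, 49, 52, 55, 47, 55, 52, 51, 50]
268 [137, 137, 141, 145, 148, 146, 147, 145, 143, 144, 144, 140, 141, 143, 106, 92, 100, 98, 100, 90, 38, 48, 45, 41, 47, 51, 52, 51, 53, 53, 49, 48, 45, 42, 42]
284 [144, 145, 142, 144, 138, 133, 139, 142, 145, 113, 97, 100, 96, 98, 97, 42, 47, 50, 51, 49, 49, 49, 52, 49, 49, 46, 51, 47, 50, 45, 49, 46, 48, 46, 48]
((np.float64(196.74137931034483), np.float64(158.27586206896552)), np.int64(58)) ((np.float64(310.55434782608694), np.float64(195.5326086956522)), np.int64(92))
```

The gate is shut: far-edge slope -0.294 against -0.297 predicted for angle 0. The latch has not moved. Next I go to the far side of the knob and push along tool +x (frame +y).

move_arm --plan '[{"tx": 0, "ty": 0, "tz": -0.05, "wx": 0, "wy": 0, "wz": 0}, {"tx": -0.04, "ty": 0.02, "tz": -0.05, "wx": 0, "wy": 0, "wz": 0}, {"tx": -0.08, "ty": 0.04, "tz": -0.05, "wx": 0, "wy": 0, "wz": 0}, {"tx": -0.12, "ty": 0.06, "tz": -0.05, "wx": 0, "wy": 0, "wz": 0}, {"tx": -0.16, "ty": 0.085, "tz": -0.05, "wx": 0, "wy": 0, "wz": 0}]'

```text
t: 11.2
ee_pos: [0.5036, -0.0675, 0.2924]
ee_rot: [179.9, 0.1, 76.5]
contact_force: [1.0, 0.9, -0.0]
opening: 0.01
grip_force: 0.0
```

move_arm --plan '[{"tx": -0.034, "ty": 0.025, "tz": 0, "wx": 0, "wy": 0, "wz": 0}, {"tx": -0.034, "ty": 0.025, "tz": 0.03, "wx": 0, "wy": 0, "wz": 0}, {"tx": -0.034, "ty": 0.025, "tz": 0.06, "wx": 0, "wy": 0, "wz": 0}, {"tx": -0.034, "ty": 0.025, "tz": 0.097, "wx": 0, "wy": 0, "wz": 0}, {"tx": -0.034, "ty": 0.025, "tz": 0.097, "wx": 0, "wy": 0, "wz": 0}]'

```text
t: 11.7
ee_pos: [0.5161, -0.1048, 0.1906]
ee_rot: [-179.5, 0.0, 76.5]
contact_force: [-0.9, 0.4, -0.8]
opening: 0.004
grip_force: 0.0
```

Run:
```python
from h import *
s=get_state();e=s["ee_pos"];print(e,s["contact_force"])
c=capture("scene");w=capture("wrist")
for n,c in(("scene",c),("wrist",w)):
    f=c["frame"].astype(int);m=(f[...,0]>100)&(f[...,1]<70)&(f[...,2]<70);k,l,st,ce=cv2.connectedComponentsWithStats(m.astype(np.uint8))
    print(n,[(st[i,4],ce[i].round(1).tolist()) for i in range(1,k) if st[i,4]>20],"knob pred",proj(c,[.5366,-.0488,.239]),"tip",proj(c,[*e[:2],e[2]+.014]))
k=np.array([.5366,-.0488])-e[:2];y=np.radians(76.5);print("knob rel tool x,y",k@[np.cos(y),np.sin(y)],k@[np.sin(y),-np.cos(y)])
```

```text
[ 0.51613781 -0.10481401  0.19061941] [-0.8739201   0.37462882 -0.76706058]
scene [(np.int32(434), [276.2, 70.2]), (np.int32(153), [457.7, 71.4]), (np.int32(31), [198.8, 158.2])] knob pred [196.18311687 158.25991861] tip [166.68112372 179.78207979]
wrist [(np.int32(1350), [273.1, 145.9]), (np.int32(100), [267.2, 185.4]), (np.int32(97), [266.3, 198.2]), (np.int32(116), [267.3, 216.0])] knob pred [267.79263761 151.80711796] tip [255.0166657  235.23800025]
knob rel tool x,y 0.05924314438739044 0.006820602776278049
```

move_arm --plan '[{"tx": 0, "ty": 0.009, "tz": -0.003, "wx": 0, "wy": 0, "wz": 0}, {"tx": 0.01, "ty": 0.009, "tz": -0.003, "wx": 0, "wy": 0, "wz": 0}, {"tx": 0.02, "ty": 0.009, "tz": -0.003, "wx": 0, "wy": 0, "wz": 0}, {"tx": 0.03, "ty": 0.009, "tz": -0.003, "wx": 0, "wy": 0, "wz": 0}, {"tx": 0.03, "ty": 0.009, "tz": -0.003, "wx": 0, "wy": 0, "wz": 0}]'

```text
t: 12.3
ee_pos: [0.5359, -0.0749, 0.199]
ee_rot: [179.9, -0.1, 76.7]
contact_force: [-0.7, -0.9, 0.4]
opening: 0.005
grip_force: 0.0
```

Run:
```python
from h import *
s=get_state();e=s["ee_pos"];print(e,s["contact_force"],s["ee_rot"])
w=capture("wrist");f=w["frame"].astype(int);m=(f[...,0]>100)&(f[...,1]<70)&(f[...,2]<70);k,l,st,ce=cv2.connectedComponentsWithStats(m.astype(np.uint8))
print([(st[i].tolist(),ce[i].round(1).tolist()) for i in range(1,k) if st[i,4]>20],"knob pred",proj(w,[.5366,-.0488,.239]))
```

```text
[ 0.53588634 -0.07488524  0.19902174] [-0.74544723 -0.90919022  0.4064357 ] [ 1.79946382e+02 -5.43431171e-02  7.67028200e+01]
[([235, 189, 38, 37, 1102], [253.3, 207.4])] knob pred [247.94708378 213.44272333]
```

move_arm --plan '[{"tx": 0.005, "ty": -0.003, "tz": 0, "wx": 0, "wy": 0, "wz": 0}, {"tx": 0.01, "ty": -0.003, "tz": 0, "wx": 0, "wy": 0, "wz": 0}, {"tx": 0.014, "ty": -0.003, "tz": 0, "wx": 0, "wy": 0, "wz": 0}, {"tx": 0.018, "ty": -0.003, "tz": 0, "wx": 0, "wy": 0, "wz": 0}]'

```text
t: 12.75
ee_pos: [0.5365, -0.061, 0.1987]
ee_rot: [180.0, 0.1, 76.4]
contact_force: [-1.9, -3.9, 1.9]
opening: 0.004
grip_force: 2.1
```

move_arm --plan '[{"tx": 0.004, "ty": 0, "tz": 0, "wx": 0, "wy": 0, "wz": 0}, {"tx": 0.008, "ty": 0, "tz": 0, "wx": 0, "wy": 0, "wz": 0}, {"tx": 0.012, "ty": 0, "tz": 0, "wx": 0, "wy": 0, "wz": 0}]'

```text
t: 13.05
ee_pos: [0.5397, -0.0469, 0.1984]
ee_rot: [180.0, -0.0, 76.5]
contact_force: [-0.6, -1.3, 1.2]
opening: 0.006
grip_force: 0.8
```

move_arm --plan '[{"tx": 0.004, "ty": 0, "tz": 0, "wx": 0, "wy": 0, "wz": 0}, {"tx": 0.008, "ty": 0, "tz": 0, "wx": 0, "wy": 0, "wz": 0}, {"tx": 0.012, "ty": 0, "tz": 0, "wx": 0, "wy": 0, "wz": 0}, {"tx": 0.016, "ty": 0, "tz": 0, "wx": 0, "wy": 0, "wz": 0}, {"tx": 0.02, "ty": 0, "tz": 0, "wx": 0, "wy": 0, "wz": 0}]'

```text
t: 13.55
ee_pos: [0.5442, -0.0275, 0.1983]
ee_rot: [-180.0, -0.0, 76.5]
contact_force: [0.4, -1.0, 0.0]
opening: 0.008
grip_force: 0.0
```

Run:
```python
from h import *
s=get_state();print(s["ee_pos"],s["contact_force"])
for n in("wrist","scene"):
    w=capture(n);f=w["frame"].astype(int);m=(f[...,0]>100)&(f[...,1]<70)&(f[...,2]<70);k,l,st,ce=cv2.connectedComponentsWithStats(m.astype(np.uint8))
    print(n,[(st[i,4],ce[i].round(1).tolist()) for i in range(1,k) if st[i,4]>10])
    for a in(-30,0,30):
        y=-.132+.07*np.sin(np.radians(a));print(a,proj(w,[.5757+.234*y,.1136+.972*y,.175+.07*np.cos(np.radians(a))]))
```

```text
[ 0.54422288 -0.02750506  0.19834817] [ 0.41144193 -1.04055299  0.00663377]
wrist [(np.int32(1114), [257.6, 227.5])]
-30 [253.91627362 289.47849057]
0 [253.291203  241.9926833]
30 [253.28790257 170.83629661]
scene [(np.int32(440), [276.2, 70.2]), (np.int32(156), [457.7, 71.3])]
-30 [196.37668433 159.78344032]
0 [213.59452826 150.99782818]
30 [230.90953052 150.84531597]
```

move_arm --plan '[{"tx": 0.003, "ty": 0, "tz": 0, "wx": 0, "wy": 0, "wz": 0}, {"tx": 0.006, "ty": 0, "tz": 0, "wx": 0, "wy": 0, "wz": 0}, {"tx": 0.009, "ty": 0, "tz": 0, "wx": 0, "wy": 0, "wz": 0}, {"tx": 0.012, "ty": 0, "tz": 0, "wx": 0, "wy": 0, "wz": 0}]'

```text
t: 14.05
ee_pos: [0.547, -0.0164, 0.1985]
ee_rot: [180.0, 0.0, 76.5]
contact_force: [-0.2, 0.3, -0.0]
opening: 0.005
grip_force: 0.0
```

Run:
```python
from h import *
s=get_state();print(s["ee_pos"],s["contact_force"])
for n in("wrist","scene"):
    w=capture(n);f=w["frame"].astype(int);m=(f[...,0]>100)&(f[...,1]<70)&(f[...,2]<70);k,l,st,ce=cv2.connectedComponentsWithStats(m.astype(np.uint8))
    print(n,[(st[i,4],ce[i].round(1).tolist()) for i in range(1,k) if st[i,4]>10])
    for a in(0,30):
        y=-.132+.07*np.sin(np.radians(a));print(a,proj(w,[.5757+.234*y,.1136+.972*y,.175+.07*np.cos(np.radians(a))]))
```

```text
[ 0.54702847 -0.01640202  0.19849158] [-0.17270703  0.26076885 -0.03641991]
wrist [(np.int32(1222), [257.6, 189.2])]
0 [253.19806387 261.80483444]
30 [253.157877   192.46364128]
scene [(np.int32(439), [276.2, 70.2]), (np.int32(153), [457.7, 71.3])]
0 [213.59452826 150.99782818]
30 [230.90953052 150.84531597]
```

The knob is at row 189, against 192 predicted for latched, and the force has gone: the lever has snapped over. Now I retreat.

move_arm --plan '[{"tx": -0.03, "ty": 0, "tz": 0, "wx": 0, "wy": 0, "wz": 0}, {"tx": -0.07, "ty": 0, "tz": 0, "wx": 0, "wy": 0, "wz": 0}, {"tx": -0.1, "ty": 0, "tz": -0.03, "wx": 0, "wy": 0, "wz": 0}, {"tx": -0.13, "ty": -0.02, "tz": -0.07, "wx": 0, "wy": 0, "wz": 0}, {"tx": -0.16, "ty": -0.04, "tz": -0.1, "wx": 0, "wy": 0, "wz": 0}]'

```text
t: 14.65
ee_pos: [0.4708, -0.1632, 0.2993]
ee_rot: [180.0, -0.1, 76.5]
contact_force: [0.3, -0.4, 0.2]
opening: 0.005
grip_force: 0.0
```

move_arm --plan '[{"tx": -0.04, "ty": -0.02, "tz": 0, "wx": 0, "wy": 0, "wz": 0}, {"tx": -0.08, "ty": -0.03, "tz": 0, "wx": 0, "wy": 0, "wz": 0}, {"tx": -0.12, "ty": -0.03, "tz": 0, "wx": 0, "wy": 0, "wz": 0}, {"tx": -0.12, "ty": -0.03, "tz": 0, "wx": 0, "wy": 0, "wz": 0}]'

```text
t: 15.05
ee_pos: [0.4109, -0.2784, 0.2978]
ee_rot: [-180.0, 0.1, 75.9]
contact_force: [-0.9, 0.7, -0.5]
opening: 0.01
grip_force: 0.0
```

Run:
```python
from h import *
import pickle
d=pickle.load(open("d0.pkl","rb"))
s=get_state();print(s["ee_pos"],s["contact_force"],np.abs(s["qd"]).max())
c=capture("scene");t=capture("top")
for n,w in(("scene",c),("top",t)):
    f=w["frame"].astype(int);m=(f[...,0]>100)&(f[...,1]<70)&(f[...,2]<70);k,l,st,ce=cv2.connectedComponentsWithStats(m.astype(np.uint8))
    y=-.132+.035;print(n,[(st[i,4],ce[i].round(1).tolist()) for i in range(1,k) if st[i,4]>10],proj(w,[.5757+.234*y,.1136+.972*y,.2356]))
g=cv2.cvtColor(c["frame"],cv2.COLOR_RGB2GRAY)
for x in(250,258,268,284):
    col=g[160:195,x-1:x+2].mean(1);i=np.argmin(np.diff(col));j=12+np.argmin(np.diff(col)[12:]);print(x,161+i,161+j)
for n,b in dict(tin=(255,118,315,170),prism=(285,245,325,282),frog=(180,118,220,152),music=(112,192,180,248)).items():
    x0,y0,x1,y1=b;p,r=cv2.phaseCorrelate(*[cv2.cvtColor(q["frame"],cv2.COLOR_RGB2GRAY)[y0:y1,x0:x1].astype(float) for q in(d["top"],t)]);print(n,np.round(p,2),round(r,2))
```

```text
[ 0.4108895  -0.27841593  0.29779225] [-0.91381208  0.74379075 -0.45719562] 5.054490916475296
scene [(np.int32(378), [276.6, 69.9]), (np.int32(145), [457.8, 71.3]), (np.int32(53), [231.5, 149.0])] [230.90993848 150.8550181 ]
top [(np.int32(15), [295.5, 5.6]), (np.int32(16), [279.1, 12.7]), (np.int32(17), [51.7, 42.4]), (np.int32(28), [129.8, 159.5]), (np.int32(39), [143.7, 162.9]), (np.int32(34), [157.0, 165.6]), (np.int32(290), [226.9, 179.2]), (np.int32(53), [275.7, 185.8]), (np.int32(14), [298.4, 197.4]), (np.int32(15), [304.9, 197.3]), (np.int32(16), [313.1, 201.0]), (np.int32(26), [327.3, 203.4]), (np.int32(33), [338.2, 205.3])] [276.804041   187.99808881]
250 185 185
258 183 183
268 180 180
284 175 175
tin [ 0.02 -0.08] 0.98
prism [-0.12  0.03] 1.03
frog [0.03 0.04] 1.01
music [ 0.   -0.03] 0.97
```

Latched, gate shut, bystanders unmoved, hand clear.

```bash
python3 -c "
from plant import close_job;print(close_job())"
```

```text
the job is handed in; nothing more can be done
None
```

The job is handed in: by camera checks the gate is shut, the latch is snapped over to its latched stop, the four bystander objects are unmoved and the hand is clear, but I viewed 11 pictures, one over the limit of 10, and the hand-in returned no verdict.

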